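# Open the activity-room serving hatch to its mark and pass the box through

## Task

Raise the clear counterbalanced sash of the serving hatch by pushing up under its wooden lip until it reaches the dark height marks on the posts, and there press it up firmly but without forcing (about 17 newtons, for about a second) so that you feel it bear on its rubber stops; leave it up. Then push the tall wooden activity box that stands in front of the hatch straight in under the raised sash, gently, until it sits flush against the rear rail, and leave everything else on the table where it is.

Things in the scene. Friction and masses are not known exactly. Their poses are not given: they have to be found in the camera images.
- hatch: Serving hatch fixed on the table: two aluminium posts 30 mm square, 550 mm tall, centred at y = +235 and -235 mm, with a cross bar on top. Low side rails and a rear rail on the table behind; the way through is bare table. Origin on the table midway between the posts, in the sash's plane; x points through the hatch away from the robot, y left, z up.
- rail (a point): Middle of the top front edge of the wooden rear stop rail behind the hatch, at x = +70, y = 0, z = 50 mm in the hatch's frame. Same axes as the hatch. The rail is 482 mm long, 50 mm tall and fixed; the box is home when flush against it.
- sash: Clear plastic sash, 410 mm wide, 200 mm tall, 8 mm thick, sliding straight up and down between the posts. Origin at its lower edge, mid-width, level with its lip's underside at rest; axes as the hatch. Counterbalanced: it stays where it is left, takes 1 to 4 N of lift to move. It starts with its lower edge 125 to 210 mm above the table, too low for the box.
- lip: Wooden lip along the sash's lower edge, 360 mm wide, 30 mm deep (x = -4 to -34 mm in the sash's frame), 14 mm thick, towards the robot. Origin: middle of its flat underside. Push up under it. Sprung: above 4.5 N of lift it rises against the sash, 1 mm per 4 N. Press the sash on its stops till the lip has risen 1.8 mm or more (12 N) for 0.5 s, at rest; over 24 N forces it.
- mark (a point): Centre of the dark 36 mm tall height-mark band on the front of the left post (the right post has the same), 270 to 300 mm above the table; axes as the hatch. The sash's lower edge belongs level with this band. Soft rubber stops end the sash's travel there: set by hand, somewhere within 14 mm above or below this point, different each time; they give 1 mm per 10 N.
- box: Tall open wooden box of stringing pieces, 110 (x) by 130 (y) by 215 mm, 0.4 to 0.8 kg, loose before the hatch's left or right half, 105 to 125 mm off its middle, turned up to 0.1 rad. A solid foot, 40 mm deep, 35 mm tall, full width, juts out at its bottom towards the robot (x = -55 to -95 mm): push on that, higher up it may tip. Origin: centre of the upper box's underside. Home at x = +15 mm in the hatch's frame.
- puzzle_tray: Low wooden peg-puzzle tray, 110 by 130 by 28 mm, loose, in front of the other half of the hatch than the box, as far out. To be left alone. Origin at the centre of its underside.
- piece_bay: Spiral plastic stringing piece, 44 by 17 by 17 mm, lying loose on the table behind the sash, mid-width. To be left alone. Origin at the centre of its underside.
- piece_left: Spiral plastic stringing piece, 44 by 17 by 17 mm, loose on the table to the left. To be left alone. Origin at the centre of its underside.
- mug: White mug, 80 mm across, 90 mm tall, loose, to the left of the hatch. To be left alone. Origin at the centre of its underside.
- lotion: White bottle, 52 mm across, 140 mm tall, loose, to the right of the hatch. To be left alone. Origin at the centre of its underside.
- remote: White remote control, 160 by 45 by 18 mm, loose, on the right. To be left alone. Origin at the centre of its underside.

How it is judged (in metres and radians):
On the way:
1. the sash is pressed up against its stops at the height mark so that its sprung lip rises 1.8 mm (12 N of lift), at rest (z of sash in the frame of mark between -0.018 and 0.018 m and z of lip in the frame of sash above 0.0018 m and linear speed of sash below 0.01 m/s), for 0.5 s.
At the end, for the whole second after the job is handed in: The sash stays up, its lower edge within 18 mm of the centre of the height mark; the box stands upright and at rest on the table beneath it, against the rear rail within 6 mm and square to it within 0.06 rad, within 160 mm of the hatch's middle (z of sash in the frame of mark between -0.018 and 0.018 m and linear speed of each of sash, box below 0.01 m/s and x of box in the frame of hatch between 0.009 and 0.021 m and y of box in the frame of hatch between -0.16 and 0.16 m and angle between the x axis of box and the x axis of hatch, either way round below 0.06 rad and angle between box's own z axis and vertical below 0.05 rad and height (world z) of box between -0.006 and 0.006 m); the robot touches nothing.
It fails at once if the sash is forced: more than 24 N on it (contact force between sash and anything else above 24 N).
It fails at once if the sash is flung up or down faster than 0.25 m/s (linear speed of sash above 0.25 m/s).
It fails at once if the box is shoved against the hatch with more than 25 N (contact force between box and hatch above 25 N).
It fails at once if a bystander is moved by more than 30 mm (distance of any of puzzle_tray, piece_bay, piece_left, mug, lotion, remote from where it was at the start of the episode above 0.03 m).
It also fails if it takes over 72 s, if anything falls off the work surface, if the arm or the gripper's body presses on something with over 40 N, if the wrist force passes 120 N, or if a joint passes its speed limit or range.

## Robot

A 6-joint arm with a two-finger parallel gripper is mounted at the origin on the work surface. World frame = base frame: x ahead of the robot, y to its left, z up, the work surface at z = 0. Lengths are in m, angles in degrees, forces in N, time in s.
With the tool pointing down it reaches from about 0.35 to 0.875 m from the base axis. Payload 4.2 kg.
Tool frame: the origin (TCP) lies between the finger pads; the fingertips stand 11 mm ahead of it and the grasp point (between the pads) lies 8 mm behind it; z points along the fingers, y is the direction in which the jaws open and shut (so a half turn about z gives the same grasp; the last joint's range is limited). The gripper opens to 87 mm and grips with 3 to 60 N. Pads are 19 mm wide; open, the fingers measure 117 mm over their backs; the gripper's body (75 mm by 190 mm) begins 51 mm behind the grasp point.
Start: joints at [-50.73, 22.042, 0.453, 0, -68.411, -14.817], TCP at [0.259, -0.569, 0.198] pointing down, gripper open.
Joint ranges: [-179.83, 179.83], [-69.29, 118.12], [-61.27, 80.66], [-181.25, 117.63], [-171.15, -9.14], [-177.46, 177.46]. Speed limits (degrees/s): [159.86, 159.86, 180, 180, 180, 180].

## Interface

Orientations are given as a 3x3 rotation matrix whose columns are the frame's x, y, z axes.
In Python, from station import sense, capture, get_calibration, finish_job, search_frame, cut_out gives the robot as it stands.
- The arm moves only by the tool arm_command, never from a script. Its argument "rows" is a list of rows, each an object with "fingers": the opening in per cent of the stroke, from 0 (shut) to 100 (fully open); "travel": the shift along the tool's x, y, z in cm, a list of three; "roll": the turn about the tool's z in degrees. A call has 1 to 10 rows; each row is the pose to reach, as a shift and turn from the pose commanded when the call began, along the tool's axes at that moment; what a row does not reach only later rows make up. A row lasts 1/10 s, in which the tool goes at most 50 mm and 8.59 degrees, less where a joint would pass 70% of its speed; a pose out of reach is approached as far as the arm can. A call with a gripper value outside its range is refused whole. The fingers move at their own pace and stop on an object; the grip force is fixed at half the most. Time passes only in rows, so rows that repeat a pose let the fingers close. It gives the time, the measured TCP pose, the force and the opening at its end, in the units of the state.
- sense(): the state, without advancing time (a new reading comes with each control period).
- capture(name): name is "scene" or "top" or "wrist"; returns (picture, depth): 480x640x3 uint8, red, green, blue; 480x640 float32, m along the optical axis (not along the pixel's ray), 0 where there is no reading.
- get_calibration(name): a dict with "fov_y" (degrees; the focal length in pixels is half the picture's height over the tangent of half this angle, whatever the lens; pixels are square), "cx", "cy" (the principal point, pixels), "origin" and "attitude" of the camera in the world; the wrist camera has in their place "mount" (4x4, takes a point from camera to tool coordinates, whose origin is the TCP and whose axes are the flange's). Camera axes: x right, y down, z forward; pixel columns grow to the right and rows downward; lengths in m; the calibration is good to about 2 mm. The wrist camera is an equidistant fisheye: a pixel r from the principal point sees the ray r / f radians off the axis. A picture is of the moment at which its call begins: read the wrist's pose just before it. get_calibration takes no time and is no camera call.
- finish_job(): hands the job in, once; it reports no verdict.
Trained networks look in the newest picture that a camera, given by its name, has taken for a name from the list of things; names that differ only in an ending like _2 or _b are one class to them, and where a whole thing is asked for, a point or a joint stands for the part that bears it (a point fixed in the world has none). Each returns a list of dicts, best first, with "p" (0 to 1); they miss things now and then, are a little off and sometimes report something else, mostly with a low value. They report only what shows in the picture. A call takes as long as a camera call.
- search_frame(camera, label): "position" ([x, y, z] in m, in world coordinates, good to about 4 mm: the middle of the surface that is visible of it).
- cut_out(camera, label): "mask" (480x640 bool, what is visible of it).
The state is a dict: "time_s": time; "joints": joint angles; "joint_velocities": joint speeds; "effort": joint torques, N m; "tcp_pos": TCP position; "ee_rot": TCP orientation; "wrist_force": force on the tool from outside, world axes, zero at the start; "moment": the same for the moment, N m; "gripper_width": opening from 0.0 (shut) to 1.0 (fully open).
Only numpy, scipy, OpenCV 4.12 (cv2) and the standard library are available. Lean on these libraries where they do the work, as an engineer would, in place of code of your own. Each camera call takes 0.05 s, during which the arm holds its last target. There are 200 camera calls.

## Working session

There is one attempt and no reset: what is moved stays moved. The work goes in short steps, Python scripts to look and compute and a tool call to move; the robot and the scene stay as the last step left them, time stands still between calls to the robot, and variables do not carry over. Pictures are saved under pics/ and viewed, about 8 in all and at most 12, crops included, and the job is handed in when it is done.

Besides the shell and the picture viewer there is one more tool, called as name([rows], argument=value, ...), one row to a line, values as JSON. arm_command: Moves the arm, as the interface text tells. Its arguments: {"type":"object","properties":{"rows":{"type":"array","items":{"type":"object","properties":{"fingers":{"type":"number"},"travel":{"type":"array","items":{"type":"number"}},"roll":{"type":"number"}}}}},"required":["rows"]}

```bash
mkdir -p pics; ls
cat > h.py <<'E'
import numpy as np, cv2
from station import *
def cloud(cam,d,c=None):
    c=c or get_calibration(cam); f=240/np.tan(np.radians(c["fov_y"])/2)
    v,u=np.mgrid[:480,:640]
    P=np.stack([(u-c["cx"])/f*d,(v-c["cy"])/f*d,d],-1)
    return P@np.array(c["attitude"]).T+np.array(c["origin"])
E
python3 - <<'E'
from h import *
s=sense(); print(s["time_s"],s["tcp_pos"],np.round(s["ee_rot"],3).tolist(),s["wrist_force"])
for cam in ("scene","top"):
    im,d=capture(cam); cv2.imwrite(f"pics/{cam}0.png",im[...,::-1]); np.save(cam+"0.npy",d)
    c=get_calibration(cam); print(cam,c)
    for n in ("hatch","rail","sash","lip","mark","box","puzzle_tray","piece_bay","piece_left","mug","lotion","remote"):
        r=search_frame(cam,n); print(n,[(np.round(x["position"],3).tolist(),round(x["p"],2)) for x in r[:2]])
E
```

```text
pics
0.0 [ 0.2584728  -0.56833125  0.19676767] [[-0.91, -0.414, -0.001], [-0.414, 0.91, 0.002], [0.0, 0.002, -1.0]] [0.4129825  0.49896406 0.42605712]
scene {'fov_y': 44.011896277349436, 'cx': 317.2121440638322, 'cy': 238.4873394181825, 'origin': array([1.65062092, 0.11493454, 1.04173798]), 'attitude': array([[-0.09554077,  0.61946257, -0.77919066],
       [ 0.99542242,  0.06140744, -0.07323472],
       [ 0.00248194, -0.78262075, -0.62249385]])}
hatch [([0.661, 0.014, 0.368], 0.71)]
rail [([0.664, 0.013, 0.365], 0.96)]
sash [([0.632, 0.012, 0.273], 0.7)]
lip [([0.551, 0.432, 0.054], 0.39)]
mark [([0.668, 0.223, 0.274], 0.71), ([0.532, 0.139, 0.013], 0.47)]
box [([0.548, -0.092, 0.05], 0.6), ([0.425, -0.393, 0.018], 0.53)]
puzzle_tray [([0.534, 0.138, 0.017], 0.66)]
piece_bay [([0.647, 0.003, 0.012], 0.54), ([0.629, 0.014, 0.275], 0.29)]
piece_left []
mug [([0.551, 0.43, 0.053], 0.8), ([0.535, 0.14, 0.011], 0.64)]
lotion [([0.64, -0.437, 0.075], 0.91)]
remote [([0.42, -0.394, 0.019], 0.93), ([0.55, 0.433, 0.054], 0.44)]
top {'fov_y': 47.8396268172718, 'cx': 309.3696166993972, 'cy': 238.18898580335318, 'origin': array([ 0.3060299 , -0.01439153,  1.37099305]), 'attitude': array([[ 0.05111852, -0.97791725,  0.20264438],
       [-0.99869196, -0.04982645,  0.01147582],
       [-0.00112536, -0.20296594, -0.97918515]])}
hatch [([0.623, 0.008, 0.577], 0.57)]
rail [([0.621, 0.009, 0.577], 0.68), ([0.589, -0.208, 0.282], 0.56)]
sash [([0.616, 0.008, 0.262], 0.86)]
lip [([0.608, 0.009, 0.183], 0.69), ([0.456, 0.343, 0.012], 0.42)]
mark [([0.588, -0.205, 0.284], 0.84)]
box [([0.478, -0.097, 0.143], 0.57)]
puzzle_tray [([0.52, 0.14, 0.019], 0.8), ([0.41, -0.399, 0.017], 0.73)]
piece_bay []
piece_left [([0.459, 0.344, 0.013], 0.64)]
mug [([0.53, 0.441, 0.045], 0.59)]
lotion [([0.612, -0.433, 0.088], 0.71)]
remote [([0.409, -0.398, 0.018], 0.88)]
```

View pics/scene0.png

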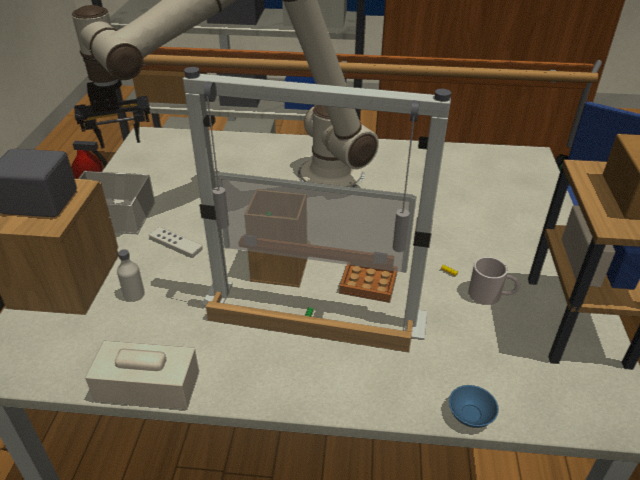

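View pics/top0.png

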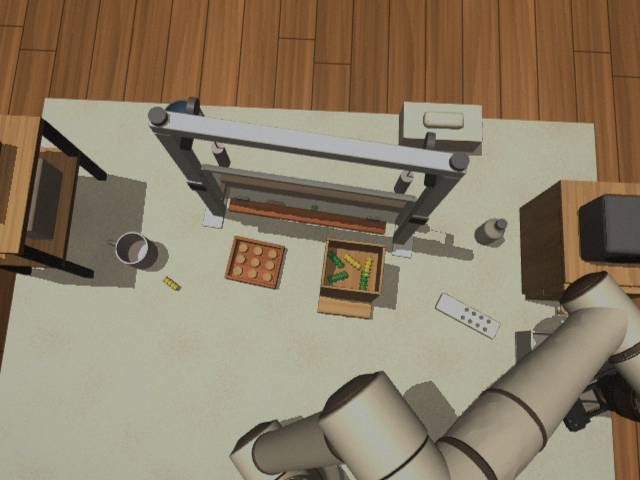

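Box (right half, foot towards the robot near (345,305) in the top view), tray on the left half at (255,262); sash is low, with its lip at (310,215). The tool only points down, so I need to see which part of the gripper can go under the lip.

Run:
```python
from h import *
im=cv2.imread("pics/scene0.png"); a=cv2.resize(im[0:200,60:180],None,fx=3,fy=3,interpolation=cv2.INTER_CUBIC)
w,_=capture("wrist"); w=cv2.resize(w[...,::-1],(440,330)); 
o=np.zeros((600,800,3),np.uint8); o[:,:360]=a; o[:330,360:]=w; cv2.imwrite("pics/c1.png",o)
print(get_calibration("wrist"))
# gripper points from scene depth, in tool frame
s=sense(); R=np.array(s["ee_rot"]); t=s["tcp_pos"]
P=cloud("scene",np.load("scene0.npy"))[20:170,60:200].reshape(-1,3)
Q=(P-t)@R
Q=Q[(np.hypot(Q[:,0],Q[:,1])<.15)&(Q[:,2]>-.35)&(Q[:,2]<.02)]
for z in np.arange(-.30,.02,.01):
    q=Q[(Q[:,2]>=z)&(Q[:,2]<z+.01)]
    if len(q): print(round(z,2),len(q),np.round(q.min(0)[:2],3),np.round(q.max(0)[:2],3))
P=cloud("top",np.load("top0.npy"))
def at(u,v): return np.round(np.median(P[v-1:v+2,u-1:u+2].reshape(-1,3),0),3)
for u,v in [(158,117),(458,162),(300,137),(235,204),(380,226),(310,215),(322,297),(370,305),(318,313),(371,318),(325,242),(383,244),(325,293),(380,299)]: print(u,v,at(u,v))
```

```text
{'fov_y': 65.70646984690485, 'cx': 327.30691718690633, 'cy': 235.25974036885842, 'mount': array([[ 7.09207837e-04, -9.69221927e-01, -2.46187640e-01,
         6.75871998e-02],
       [ 9.99999534e-01,  5.26124655e-04,  8.09447438e-04,
        -3.36560095e-04],
       [-6.55008818e-04, -2.46188100e-01,  9.69221848e-01,
        -1.86800146e-01],
       [ 0.00000000e+00,  0.00000000e+00,  0.00000000e+00,
         1.00000000e+00]])}
-0.3 51 [-0.115 -0.04 ] [0.006 0.001]
-0.29 37 [-0.045 -0.04 ] [ 0.002 -0.01 ]
-0.28 51 [-0.043 -0.037] [-0.002 -0.005]
-0.27 60 [-0.044 -0.036] [-0.003  0.004]
-0.26 74 [-0.047 -0.034] [-0.01  0.01]
-0.25 82 [-0.044 -0.036] [-0.002  0.017]
-0.24 89 [-0.047 -0.035] [-0.006  0.022]
-0.23 91 [-0.047 -0.035] [-0.005  0.031]
-0.22 63 [-0.036 -0.03 ] [-0.007  0.035]
-0.21 148 [-0.045 -0.032] [0.016 0.042]
-0.2 164 [-0.043 -0.045] [0.042 0.04 ]
-0.19 75 [-0.043 -0.045] [0.018 0.021]
-0.18 70 [-0.029 -0.046] [0.019 0.021]
-0.17 98 [-0.029 -0.045] [-0.005  0.021]
-0.16 101 [-0.031 -0.045] [0.026 0.021]
-0.15 130 [-0.041 -0.083] [0.021 0.098]
-0.14 615 [-0.043 -0.09 ] 
[... 170 characters left out ...]
]
-0.09 19 [-0.015 -0.055] [0.004 0.065]
-0.08 47 [-0.017 -0.053] [0.008 0.064]
-0.07 38 [-0.019 -0.052] [0.014 0.062]
-0.06 30 [-0.017 -0.051] [-0.001  0.061]
-0.05 24 [-0.018 -0.048] [0.007 0.057]
-0.04 23 [-0.016 -0.048] [-0.003  0.056]
-0.03 15 [-0.017 -0.047] [0.006 0.054]
158 117 [0.646 0.238 0.592]
458 162 [ 0.596 -0.224  0.594]
300 137 [0.629 0.018 0.581]
235 204 [0.624 0.173 0.177]
380 226 [ 0.589 -0.159  0.178]
310 215 [0.607 0.001 0.177]
322 297 [ 0.436 -0.037  0.036]
370 305 [ 0.423 -0.156  0.034]
318 313 [ 0.399 -0.03   0.   ]
371 318 [ 0.393 -0.163 -0.   ]
325 242 [ 0.58  -0.037 -0.001]
383 244 [ 0.584 -0.186  0.003]
325 293 [ 0.439 -0.043  0.105]
380 299 [ 0.442 -0.185 -0.   ]
```

View pics/c1.png

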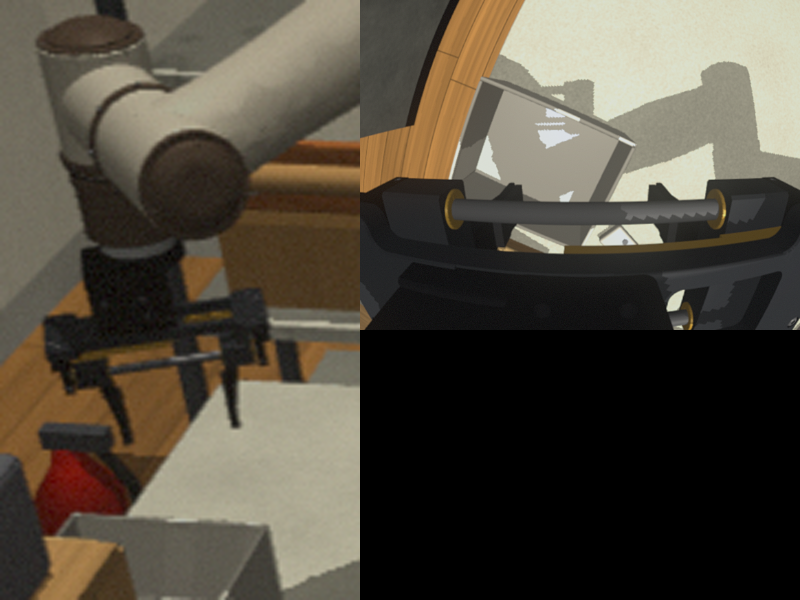

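The gripper bar (190 mm long, top about 0.14 m above the TCP) can go under the lip like a hook from the robot's side, between box and tray. Next I measure the geometry precisely from the saved depth.

```bash
cat > geo.py <<'E'
from h import *
P=cloud("top",np.load("top0.npy")); S=cloud("scene",np.load("scene0.npy"))
s=sense(); R=np.array(s["ee_rot"]); t=s["tcp_pos"]
Q=(S[20:170,60:200].reshape(-1,3)-t)@R
m=(abs(Q[:,1])>.055)&(abs(Q[:,1])<.11)&(abs(Q[:,0])<.05)&(Q[:,2]<-.12)&(Q[:,2]>-.17)
print("bar top pct",np.round(np.percentile(Q[m,2],[0,1,5,20,50]),4))
for a in np.arange(-.1,.1,.01):
    q=Q[m&(Q[:,1]>=a)&(Q[:,1]<a+.01)]
    if len(q): print(round(a,2),len(q),np.round(np.percentile(q[:,2],[2,10]),4),np.round([q[:,0].min(),q[:,0].max()],3),end='; ')
def fit(p): # x = a + b y
    b,a=np.polyfit(p[:,1],p[:,0],1)
    for _ in range(3):
        r=p[:,0]-a-b*p[:,1]; k=abs(r)<2.0*r.std()+1e-4; p=p[k]; b,a=np.polyfit(p[:,1],p[:,0],1)
    return a,b,r.std(),len(p)
p=P[195:240,220:400].reshape(-1,3); l=p[(p[:,2]>.170)&(p[:,2]<.185)&(p[:,0]>.56)]
print("\nlip top z",np.percentile(l[:,2],[5,50,95]),"mid fit",fit(l),"y",np.percentile(l[:,1],[1,99]))
b=fit(l)[1]; w=l[:,0]-b*l[:,1]; print("lip x pct at y0",np.percentile(w,[1,5,50,95,99]))
p=P[100:180,150:470].reshape(-1,3); l=p[(p[:,2]>.56)&(p[:,2]<.6)]; print("bar",fit(l),np.median(l[:,2]))
p=S[290:350,205:412].reshape(-1,3); l=p[(p[:,2]>.044)&(p[:,2]<.056)]; print("rail top",fit(l)); 
w=l[:,0]-fit(l)[1]*l[:,1]; print(np.percentile(w,[2,5,50,95,98]), "y",np.percentile(l[:,1],[1,99]))
p=P[235:310,315:392].reshape(-1,3); l=p[(p[:,2]>.205)&(p[:,2]<.225)]
print("box rect",cv2.minAreaRect(l[:,:2].astype(np.float32)*1000))
p=P[285:325,312:380].reshape(-1,3); l=p[(p[:,2]>.028)&(p[:,2]<.042)]
print("foot rect",cv2.minAreaRect(l[:,:2].astype(np.float32)*1000))
p=P[232:292,222:290].reshape(-1,3); l=p[(p[:,2]>.015)&(p[:,2]<.04)]
print("tray rect",cv2.minAreaRect(l[:,:2].astype(np.float32)*1000))
# lip/sash from scene
p=S[230:270,235:400].reshape(-1,3); l=p[(p[:,0]>.55)&(p[:,0]<.66)&(p[:,2]<.2)&(p[:,2]>.14)]; print("scene lip z",np.percentile(l[:,2],[2,10,50,90,98]),len(l))
# dark marks, front of posts in top picture
im=cv2.imread("pics/top0.png")
g=im.max(-1)
for u0,u1,v0,v1 in ((180,215,165,205),(395,440,205,235)):
    k=(g[v0:v1,u0:u1]<55); q=P[v0:v1,u0:u1][k]; q=q[(q[:,2]>.2)&(q[:,2]<.36)]; print("mark",len(q),np.round(np.percentile(q[:,2],[3,50,97]),3),np.round(np.median(q,0),3))
E
python3 geo.py
```

```text
bar top pct [-0.1412 -0.1402 -0.139  -0.1374 -0.1356]
-0.09 71 [-0.1391 -0.138 ] [-0.04   0.043]; -0.08 70 [-0.1394 -0.1387] [-0.042  0.043]; -0.07 62 [-0.1402 -0.139 ] [-0.044  0.035]; -0.06 30 [-0.1391 -0.1382] [-0.028  0.028]; 0.05 23 [-0.1381 -0.1372] [-0.031  0.025]; 0.06 44 [-0.1388 -0.1369] [-0.031  0.031]; 0.07 58 [-0.14  -0.139] [-0.04   0.041]; 0.08 64 [-0.1401 -0.1382] [-0.041  0.038]; 0.09 59 [-0.139  -0.1375] [-0.041  0.036]; 
lip top z [0.17279769 0.17727456 0.18159327] mid fit (np.float64(0.6046848110142131), np.float64(0.10558711823519751), np.float64(0.00959971470296744), 2236) y [-0.17147866  0.18626986]
lip x pct at y0 [0.58914442 0.59010082 0.60464183 0.61978067 0.62068054]
bar (np.float64(0.6203403358369404), np.float64(0.10690641371671745), np.float64(0.009399646177716013), 7102) 0.5795556354786504
rail top (np.float64(0.7074356717121931), np.float64(0.10936278175063216), np.float64(0.006328473179666418), 1555)
[0.69248935 0.69537029 0.70778683 0.71610592 0.71693129] y [-0.23245171  0.23710323]
box rect ((489.6903381347656, -98.5734634399414), (130.12525939941406, 111.04447937011719), 85.72771453857422)
foot rect ((415.2633056640625, -93.42823028564453), (130.16683959960938, 40.991722106933594), 85.65190124511719)
tray rect ((517.2405395507812, 136.9227752685547), (130.87789916992188, 110.36474609375), 80.47122955322266)
scene lip z [0.16358135 0.16714601 0.18220203 0.1965429  0.19930007] 2027
mark 161 [0.221 0.278 0.353] [0.632 0.227 0.278]
mark 183 [0.209 0.274 0.339] [ 0.583 -0.213  0.274]
```

arm_command([
  {"fingers":100,"travel":[0,0,-5],"roll":0},
  {"fingers":100,"travel":[0,0,-10],"roll":0},
  {"fingers":100,"travel":[0,0,-15],"roll":0},
  {"fingers":100,"travel":[-3,4,-15],"roll":8},
  {"fingers":100,"travel":[-6,8,-15],"roll":16},
  {"fingers":100,"travel":[-9,12,-15],"roll":24},
  {"fingers":100,"travel":[-12,16,-15],"roll":32},
  {"fingers":100,"travel":[-15,20,-15],"roll":40},
  {"fingers":100,"travel":[-18,24,-15],"roll":48},
  {"fingers":100,"travel":[-21,28,-15],"roll":56},
])

```text
time_s: 2.35
tcp_pos: [0.3278, -0.2569, 0.3483]
ee_rot: [[-0.881, 0.474, 0.001], [0.474, 0.881, -0.0], [-0.001, 0.0, -1.0]]
wrist_force: [1.1, 0.0, 0.7]
gripper_width: 1.0
```

```bash
cat > st.py <<'E'
from h import *
import sys
O=np.array([.624,.0075]); X=np.array([.9944,-.1058]); Y=np.array([.1058,.9944])
s=sense(); R=np.array(s["ee_rot"]); t=np.array(s["tcp_pos"])
d=t[:2]-O
print("t",s["time_s"],"tcp",np.round(t,4),"hatch xy",np.round([d@X,d@Y],4),"head",round(np.degrees(np.arctan2(R[1,0],R[0,0])),2),"F",np.round(s["wrist_force"],2),"M",np.round(s["moment"],2),"J",np.round(s["joints"],1),"zax",np.round(R[:,2],3))
if len(sys.argv)>3:   # target hatch x,y, z, heading(rel hatch)
    a=[float(v) for v in sys.argv[1:]]
    g=np.r_[O+a[0]*X+a[1]*Y,a[2]]
    print("travel cm",np.round((g-t)@R*100,2),"roll",round(((np.degrees(np.arctan2(R[1,0],R[0,0]))-(a[3]-6.07))+180)%360-180,2))
E
python3 st.py -.24 .012 .35 90
```

```text
t 2.35 tcp [ 0.3278 -0.2569  0.3483] hatch xy [-0.2666 -0.2943] head 151.72 F [1.06 0.03 0.73] M [-0.02 -0.14 -0.09] J [ -15.5   -3.6   -9.7   -0.   -83.8 -102.8] zax [ 0.001 -0.    -1.   ]
travel cm [ 9.11 29.36 -0.17] roll 67.79
```

```bash
python3 st.py -.24 .018 .35 -90
```

```text
t 2.35 tcp [ 0.3278 -0.2569  0.3483] hatch xy [-0.2666 -0.2943] head 151.72 F [1.06 0.03 0.73] M [-0.02 -0.14 -0.09] J [ -15.5   -3.6   -9.7   -0.   -83.8 -102.8] zax [ 0.001 -0.    -1.   ]
travel cm [ 9.34 29.91 -0.17] roll -112.21
```

arm_command([
  {"fingers":100,"travel":[1.5,4.5,0],"roll":-8.4},
  {"fingers":100,"travel":[3,9,0],"roll":-16.8},
  {"fingers":100,"travel":[4.5,13.5,0],"roll":-25.2},
  {"fingers":100,"travel":[6,18,0],"roll":-33.6},
  {"fingers":100,"travel":[7.5,22.5,0],"roll":-42},
  {"fingers":100,"travel":[8.5,26.5,0],"roll":-50.4},
  {"fingers":100,"travel":[9.3,29.9,0],"roll":-58.8},
  {"fingers":100,"travel":[9.3,29.9,0],"roll":-67.2},
  {"fingers":100,"travel":[9.3,29.9,0],"roll":-75.6},
  {"fingers":100,"travel":[9.3,29.9,0],"roll":-84},
])

```text
time_s: 3.35
tcp_pos: [0.386, 0.0496, 0.3481]
ee_rot: [[-0.553, -0.833, 0.0], [-0.833, 0.553, 0.0], [-0.0, -0.0, -1.0]]
wrist_force: [-0.5, -0.2, -0.4]
gripper_width: 1.005
```

```bash
python3 st.py -.24 .018 .02 -90
```

```text
t 3.35 tcp [0.386  0.0496 0.3481] hatch xy [-0.2411  0.0167] head -123.57 F [-0.54 -0.21 -0.44] M [-0.02  0.06  0.01] J [ 31.6  -6.6 -12.4   0.  -84.2 -65.1] zax [ 0.  0. -1.]
travel cm [-0.17 -0.04 32.81] roll -27.5
```

arm_command([
  {"fingers":100,"travel":[-0.1,0,2],"roll":-8},
  {"fingers":100,"travel":[-0.1,0,6],"roll":-16},
  {"fingers":100,"travel":[-0.1,0,10.5],"roll":-24},
  {"fingers":100,"travel":[-0.1,0,15],"roll":-27.5},
  {"fingers":100,"travel":[-0.1,0,19.5],"roll":-27.5},
  {"fingers":100,"travel":[-0.1,0,24],"roll":-27.5},
  {"fingers":100,"travel":[-0.1,0,28],"roll":-27.5},
  {"fingers":100,"travel":[-0.1,0,31],"roll":-27.5},
  {"fingers":100,"travel":[-0.1,0,32.5],"roll":-27.5},
  {"fingers":100,"travel":[-0.1,0,32.8],"roll":-27.5},
])

```text
time_s: 4.35
tcp_pos: [0.3855, 0.0493, 0.0185]
ee_rot: [[-0.113, -0.994, -0.004], [-0.994, 0.113, -0.002], [0.003, 0.003, -1.0]]
wrist_force: [-0.5, 0.2, 0.1]
gripper_width: 1.002
```

```bash
python3 st.py -.104 .018 .016 -90
python3 - <<'E'
from h import *
im,d=capture("scene"); np.save("scene1.npy",d); cv2.imwrite("pics/s1.png",cv2.resize(im[60:360,160:480,::-1],None,fx=2,fy=2))
s=sense(); R=np.array(s["ee_rot"]); t=s["tcp_pos"]
Q=(cloud("scene",d).reshape(-1,3)-t)@R
m=(abs(Q[:,1])>.05)&(abs(Q[:,1])<.11)&(abs(Q[:,0])<.05)&(Q[:,2]<-.11)&(Q[:,2]>-.17)
print(m.sum(),np.percentile(Q[m,2],[1,5,20,50]) if m.sum() else 0)
E
```

```text
t 4.35 tcp [0.3855 0.0493 0.0185] hatch xy [-0.2416  0.0163] head -96.49 F [-0.54  0.25  0.09] M [ 0.02  0.06 -0.03] J [ 31.6  13.8 -44.6  -0.  -31.8 -38. ] zax [-0.004 -0.002 -1.   ]
travel cm [ -0.27 -13.76   0.21] roll -0.42
15 [-0.14154599 -0.14109838 -0.13879378 -0.13721394]
```

View pics/s1.png

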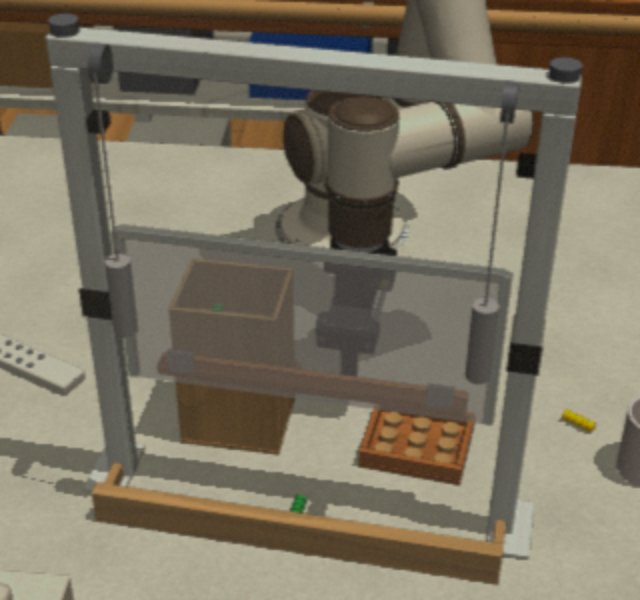

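Gripper is between box and tray, bar below the lip level. Sliding it in under the lip.

arm_command([
  {"fingers":100,"travel":[-0.1,-1,0.2],"roll":0},
  {"fingers":100,"travel":[-0.2,-3,0.2],"roll":0},
  {"fingers":100,"travel":[-0.2,-5,0.2],"roll":0},
  {"fingers":100,"travel":[-0.2,-7,0.2],"roll":0},
  {"fingers":100,"travel":[-0.2,-9,0.2],"roll":0},
  {"fingers":100,"travel":[-0.2,-10.5,0.2],"roll":0},
  {"fingers":100,"travel":[-0.2,-12,0.2],"roll":0},
  {"fingers":100,"travel":[-0.2,-13,0.2],"roll":0},
  {"fingers":100,"travel":[-0.2,-13.7,0.2],"roll":0},
  {"fingers":100,"travel":[-0.2,-13.7,0.2],"roll":0},
])

```text
time_s: 5.4
tcp_pos: [0.5242, 0.0366, 0.0185]
ee_rot: [[-0.113, -0.994, 0.002], [-0.994, 0.113, 0.0], [-0.001, -0.002, -1.0]]
wrist_force: [-0.6, 0.7, 0.1]
gripper_width: 1.0
```

```bash
python3 st.py -.104 .018 .016 -90
python3 - <<'E'
from h import *
im,d=capture("scene"); np.save("scene2.npy",d); cv2.imwrite("pics/s2.png",cv2.resize(im[100:350,190:450,::-1],None,fx=2.4,fy=2.4))
E
```

```text
t 5.4 tcp [0.5242 0.0366 0.0185] hatch xy [-0.1023  0.0183] head -96.5 F [-0.58  0.66  0.13] M [-0.01  0.14 -0.01] J [ 21.7  24.3 -26.3   0.  -39.3 -28.2] zax [ 0.002  0.    -1.   ]
travel cm [0.03 0.17 0.25] roll -0.43
```

View pics/s2.png

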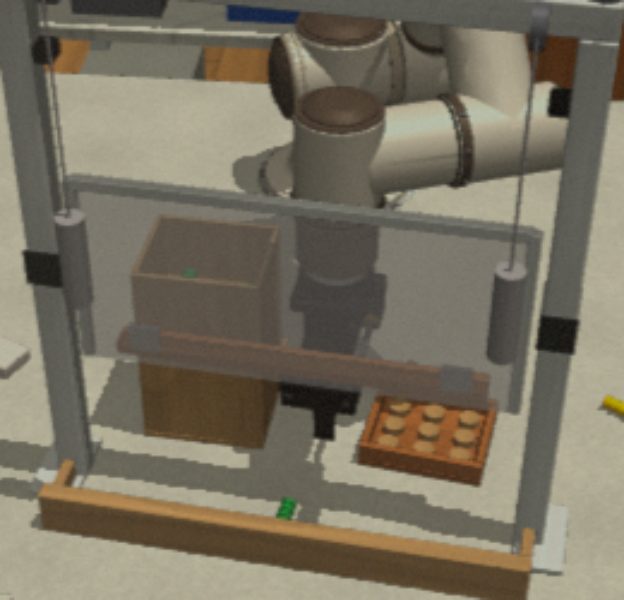

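arm_command([
  {"fingers":100,"travel":[0,0.5,0],"roll":0},
  {"fingers":100,"travel":[0,1.0,0],"roll":0},
  {"fingers":100,"travel":[0,1.0,-0.2],"roll":0},
  {"fingers":100,"travel":[0,1.0,-0.4],"roll":0},
  {"fingers":100,"travel":[0,1.0,-0.6],"roll":0},
  {"fingers":100,"travel":[0,1.0,-0.8],"roll":0},
  {"fingers":100,"travel":[0,1.0,-1.0],"roll":0},
  {"fingers":100,"travel":[0,1.0,-1.2],"roll":0},
  {"fingers":100,"travel":[0,1.0,-1.4],"roll":0},
  {"fingers":100,"travel":[0,1.0,-1.6],"roll":0},
])

```text
time_s: 6.45
tcp_pos: [0.5129, 0.0376, 0.034]
ee_rot: [[-0.113, -0.994, -0.0], [-0.994, 0.113, -0.0], [0.0, 0.0, -1.0]]
wrist_force: [0.4, 0.4, -2.4]
gripper_width: 1.001
```

```bash
cat > lip.py <<'E'
from h import *
im,d=capture("top"); P=cloud("top",d); np.save("top1.npy",d); cv2.imwrite("pics/top1.png",im[...,::-1])
# lip: points in the lip's plan footprint
O=np.array([.624,.0075]); X=np.array([.9944,-.1058]); Y=np.array([.1058,.9944])
q=P.reshape(-1,3); h=q[:,:2]-O; hx,hy=h@X,h@Y
m=(hx>-.032)&(hx<-.008)&(abs(hy)>.09)&(abs(hy)<.175)&(q[:,2]>.12)&(q[:,2]<.34)
print("lip top z",np.round(np.percentile(q[m,2],[10,50,90]),4),m.sum())
E
python3 st.py; python3 lip.py
```

```text
t 6.45 tcp [0.5129 0.0376 0.034 ] hatch xy [-0.1137  0.0182] head -96.49 F [ 0.39  0.39 -2.44] M [0.15 0.12 0.05] J [ 22.3  22.1 -27.   -0.  -40.9 -28.8] zax [-0. -0. -1.]
lip top z [0.1821 0.1853 0.1897] 845
```

arm_command([
  {"fingers":100,"travel":[0,0,-0.4],"roll":0},
  {"fingers":100,"travel":[0,0,-1],"roll":0},
  {"fingers":100,"travel":[0,0,-1.7],"roll":0},
  {"fingers":100,"travel":[0,0,-2.4],"roll":0},
  {"fingers":100,"travel":[0,0,-3.1],"roll":0},
  {"fingers":100,"travel":[0,0,-3.8],"roll":0},
  {"fingers":100,"travel":[0,0,-4.5],"roll":0},
  {"fingers":100,"travel":[0,0,-5.2],"roll":0},
  {"fingers":100,"travel":[0,0,-5.7],"roll":0},
  {"fingers":100,"travel":[0,0,-6],"roll":0},
])

```text
time_s: 7.5
tcp_pos: [0.5135, 0.0377, 0.0948]
ee_rot: [[-0.113, -0.994, 0.001], [-0.994, 0.113, 0.0], [-0.0, -0.001, -1.0]]
wrist_force: [-0.0, -1.0, -1.8]
gripper_width: 0.999
```

```bash
python3 st.py; python3 lip.py
```

```text
t 7.5 tcp [0.5135 0.0377 0.0948] hatch xy [-0.1131  0.0183] head -96.48 F [-0.01 -1.01 -1.76] M [-0.06  0.27  0.01] J [ 22.3  17.3 -23.2   0.  -49.4 -28.8] zax [ 0.001  0.    -1.   ]
lip top z [0.2435 0.2464 0.2506] 936
```

arm_command([
  {"fingers":100,"travel":[0,0,-0.4],"roll":0},
  {"fingers":100,"travel":[0,0,-0.8],"roll":0},
  {"fingers":100,"travel":[0,0,-1.2],"roll":0},
  {"fingers":100,"travel":[0,0,-1.6],"roll":0},
  {"fingers":100,"travel":[0,0,-2.0],"roll":0},
  {"fingers":100,"travel":[0,0,-2.2],"roll":0},
  {"fingers":100,"travel":[0,0,-2.4],"roll":0},
  {"fingers":100,"travel":[0,0,-2.5],"roll":0},
])

```text
time_s: 8.35
tcp_pos: [0.513, 0.0377, 0.1192]
ee_rot: [[-0.113, -0.994, 0.0], [-0.994, 0.113, 0.0], [-0.0, -0.0, -1.0]]
wrist_force: [0.7, -0.8, -2.2]
gripper_width: 0.998
```

arm_command([
  {"fingers":100,"travel":[0,0,-0.1],"roll":0},
  {"fingers":100,"travel":[0,0,-0.2],"roll":0},
  {"fingers":100,"travel":[0,0,-0.3],"roll":0},
  {"fingers":100,"travel":[0,0,-0.4],"roll":0},
])

```text
time_s: 8.75
tcp_pos: [0.513, 0.0377, 0.123]
ee_rot: [[-0.113, -0.994, -0.0], [-0.994, 0.113, -0.0], [0.0, 0.0, -1.0]]
wrist_force: [0.5, 0.4, -2.5]
gripper_width: 1.004
```

arm_command([
  {"fingers":100,"travel":[0,0,-0.1],"roll":0},
  {"fingers":100,"travel":[0,0,-0.2],"roll":0},
  {"fingers":100,"travel":[0,0,-0.3],"roll":0},
  {"fingers":100,"travel":[0,0,-0.4],"roll":0},
  {"fingers":100,"travel":[0,0,-0.4],"roll":0},
])

```text
time_s: 9.25
tcp_pos: [0.5131, 0.0377, 0.1272]
ee_rot: [[-0.113, -0.994, 0.0], [-0.994, 0.113, 0.0], [-0.0, -0.0, -1.0]]
wrist_force: [-0.6, 0.8, -1.1]
gripper_width: 0.993
```

arm_command([
  {"fingers":100,"travel":[0,0,-0.1],"roll":0},
  {"fingers":100,"travel":[0,0,-0.2],"roll":0},
  {"fingers":100,"travel":[0,0,-0.3],"roll":0},
  {"fingers":100,"travel":[0,0,-0.3],"roll":0},
])

```text
time_s: 9.65
tcp_pos: [0.513, 0.0376, 0.1302]
ee_rot: [[-0.113, -0.994, 0.0], [-0.994, 0.113, -0.0], [0.0, -0.0, -1.0]]
wrist_force: [0.6, 0.9, -1.0]
gripper_width: 0.995
```

arm_command([
  {"fingers":100,"travel":[0,0,-0.1],"roll":0},
  {"fingers":100,"travel":[0,0,-0.2],"roll":0},
  {"fingers":100,"travel":[0,0,-0.3],"roll":0},
  {"fingers":100,"travel":[0,0,-0.4],"roll":0},
  {"fingers":100,"travel":[0,0,-0.4],"roll":0},
])

```text
time_s: 10.15
tcp_pos: [0.513, 0.0376, 0.1342]
ee_rot: [[-0.113, -0.994, 0.0], [-0.994, 0.113, 0.0], [-0.0, -0.0, -1.0]]
wrist_force: [-0.2, -0.8, -1.1]
gripper_width: 0.999
```

```bash
python3 lip.py
python3 - <<'E'
from h import *
for c in ("top","scene"):
    im,d=capture(c); print([(np.round(x["position"],3).tolist(),round(x["p"],2)) for x in search_frame(c,"mark")])
E
```

```text
lip top z [0.2826 0.2855 0.2897] 1001
[([0.588, -0.206, 0.283], 0.75), ([0.625, 0.004, 0.581], 0.24)]
[([0.668, 0.222, 0.274], 0.81), ([0.631, 0.013, 0.382], 0.42), ([0.662, 0.014, 0.364], 0.35)]
```

arm_command([
  {"fingers":100,"travel":[0,0,-0.1],"roll":0},
  {"fingers":100,"travel":[0,0,-0.2],"roll":0},
  {"fingers":100,"travel":[0,0,-0.3],"roll":0},
  {"fingers":100,"travel":[0,0,-0.3],"roll":0},
])

```text
time_s: 10.8
tcp_pos: [0.5131, 0.0376, 0.1371]
ee_rot: [[-0.113, -0.994, 0.0], [-0.994, 0.113, -0.0], [0.0, -0.0, -1.0]]
wrist_force: [0.3, -1.0, -2.2]
gripper_width: 1.002
```

arm_command([
  {"fingers":100,"travel":[0,0,-0.1],"roll":0},
  {"fingers":100,"travel":[0,0,-0.2],"roll":0},
  {"fingers":100,"travel":[0,0,-0.3],"roll":0},
  {"fingers":100,"travel":[0,0,-0.3],"roll":0},
])

```text
time_s: 11.2
tcp_pos: [0.5127, 0.0376, 0.1396]
ee_rot: [[-0.113, -0.994, -0.001], [-0.994, 0.113, -0.0], [0.0, 0.001, -1.0]]
wrist_force: [2.0, 0.2, -3.6]
gripper_width: 1.002
```

arm_command([
  {"fingers":100,"travel":[0,0,-0.05],"roll":0},
  {"fingers":100,"travel":[0,0,-0.1],"roll":0},
  {"fingers":100,"travel":[0,0,-0.1],"roll":0},
])

```text
time_s: 11.5
tcp_pos: [0.5125, 0.0376, 0.1403]
ee_rot: [[-0.113, -0.994, -0.002], [-0.994, 0.113, -0.0], [0.0, 0.002, -1.0]]
wrist_force: [3.3, -0.2, -7.1]
gripper_width: 1.0
```

arm_command([
  {"fingers":100,"travel":[0,0,-0.05],"roll":0},
  {"fingers":100,"travel":[0,0,-0.1],"roll":0},
  {"fingers":100,"travel":[0,0,-0.1],"roll":0},
])

```text
time_s: 11.8
tcp_pos: [0.5125, 0.0376, 0.1412]
ee_rot: [[-0.113, -0.994, -0.002], [-0.994, 0.113, -0.0], [0.0, 0.002, -1.0]]
wrist_force: [4.3, -1.3, -11.2]
gripper_width: 1.0
```

arm_command([
  {"fingers":100,"travel":[0,0,-0.05],"roll":0},
  {"fingers":100,"travel":[0,0,-0.1],"roll":0},
  {"fingers":100,"travel":[0,0,-0.12],"roll":0},
  {"fingers":100,"travel":[0,0,-0.12],"roll":0},
])

```text
time_s: 12.2
tcp_pos: [0.5124, 0.0376, 0.1421]
ee_rot: [[-0.113, -0.994, -0.002], [-0.994, 0.113, -0.0], [0.0, 0.002, -1.0]]
wrist_force: [6.2, 0.5, -14.2]
gripper_width: 1.0
```

arm_command([
  {"fingers":100,"travel":[0,0,-0.03],"roll":0},
  {"fingers":100,"travel":[0,0,-0.06],"roll":0},
  {"fingers":100,"travel":[0,0,-0.06],"roll":0},
  {"fingers":100,"travel":[0,0,-0.06],"roll":0},
  {"fingers":100,"travel":[0,0,-0.06],"roll":0},
  {"fingers":100,"travel":[0,0,-0.06],"roll":0},
  {"fingers":100,"travel":[0,0,-0.06],"roll":0},
  {"fingers":100,"travel":[0,0,-0.06],"roll":0},
  {"fingers":100,"travel":[0,0,-0.06],"roll":0},
  {"fingers":100,"travel":[0,0,-0.06],"roll":0},
])

```text
time_s: 13.2
tcp_pos: [0.5119, 0.0376, 0.1423]
ee_rot: [[-0.113, -0.994, -0.003], [-0.994, 0.113, -0.0], [0.001, 0.003, -1.0]]
wrist_force: [5.8, 0.2, -14.9]
gripper_width: 1.001
```

```bash
python3 st.py; python3 lip.py
python3 - <<'E'
from h import *
im,d=capture("scene"); cv2.imwrite("pics/s3.png",cv2.resize(im[100:350,190:450,::-1],None,fx=2.4,fy=2.4))
E
```

```text
t 13.2 tcp [0.5119 0.0376 0.1423] hatch xy [-0.1147  0.018 ] head -96.51 F [  5.81   0.16 -14.91] M [0.4  0.22 0.16] J [ 22.3  14.2 -19.6  -0.1 -56.4 -28.8] zax [-0.003 -0.    -1.   ]
lip top z [0.2907 0.2934 0.2976] 1024
```

View pics/s3.png

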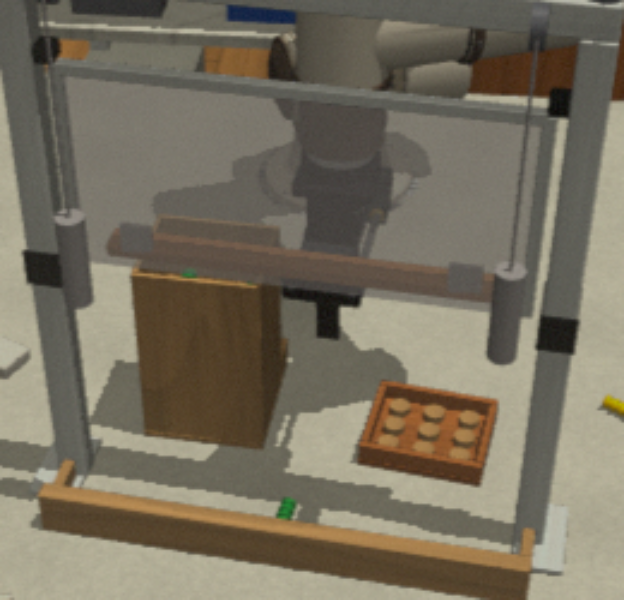

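The sash edge is level with the dark bands (about (555,330) and (42,268)), and the force climbs as it should on the stops. I'll go to about 17 N and hold for a second.

arm_command([
  {"fingers":100,"travel":[0,0,-0.03],"roll":0},
  {"fingers":100,"travel":[0,0,-0.06],"roll":0},
  {"fingers":100,"travel":[0,0,-0.06],"roll":0},
  {"fingers":100,"travel":[0,0,-0.06],"roll":0},
  {"fingers":100,"travel":[0,0,-0.06],"roll":0},
  {"fingers":100,"travel":[0,0,-0.06],"roll":0},
  {"fingers":100,"travel":[0,0,-0.06],"roll":0},
  {"fingers":100,"travel":[0,0,-0.06],"roll":0},
  {"fingers":100,"travel":[0,0,-0.06],"roll":0},
  {"fingers":100,"travel":[0,0,-0.06],"roll":0},
])

```text
time_s: 14.3
tcp_pos: [0.5118, 0.0376, 0.1427]
ee_rot: [[-0.113, -0.994, -0.004], [-0.994, 0.113, -0.0], [0.001, 0.004, -1.0]]
wrist_force: [6.2, 0.7, -15.9]
gripper_width: 1.0
```

arm_command([
  {"fingers":100,"travel":[0,0,0.1],"roll":0},
  {"fingers":100,"travel":[0,0,0.3],"roll":0},
  {"fingers":100,"travel":[0,0,0.6],"roll":0},
  {"fingers":100,"travel":[0,0,1],"roll":0},
  {"fingers":100,"travel":[0,0,2],"roll":0},
  {"fingers":100,"travel":[0,0,4],"roll":0},
  {"fingers":100,"travel":[0,2,4],"roll":0},
  {"fingers":100,"travel":[0,5,4],"roll":0},
  {"fingers":100,"travel":[0,9,4],"roll":0},
  {"fingers":100,"travel":[0,13,4],"roll":0},
])

```text
time_s: 15.3
tcp_pos: [0.384, 0.0527, 0.1049]
ee_rot: [[-0.113, -0.994, 0.003], [-0.994, 0.113, 0.001], [-0.001, -0.003, -1.0]]
wrist_force: [-0.4, 0.9, 0.3]
gripper_width: 0.995
```

arm_command([
  {"fingers":100,"travel":[0,0,-4],"roll":0},
  {"fingers":100,"travel":[0,0,-8],"roll":0},
  {"fingers":100,"travel":[0,0,-9],"roll":8},
  {"fingers":100,"travel":[0,0,-9],"roll":16},
  {"fingers":100,"travel":[0,0,-9],"roll":24},
  {"fingers":100,"travel":[0,0,-9],"roll":32},
  {"fingers":100,"travel":[0,0,-9],"roll":40},
  {"fingers":100,"travel":[0,0,-9],"roll":48},
  {"fingers":100,"travel":[0,0,-9],"roll":56},
  {"fingers":100,"travel":[0,0,-9],"roll":64},
])

```text
time_s: 16.3
tcp_pos: [0.3849, 0.0526, 0.1953]
ee_rot: [[-0.944, -0.329, 0.004], [-0.329, 0.944, 0.001], [-0.004, -0.0, -1.0]]
wrist_force: [-0.1, 0.5, -0.3]
gripper_width: 1.0
```

```bash
python3 st.py -.250 -.12 .18 180; python3 lip.py
python3 - <<'E'
from h import *
P=cloud("top",np.load("top1.npy"))
O=np.array([.624,.0075]); X=np.array([.9944,-.1058]); Y=np.array([.1058,.9944])
for lo,hi in ((.205,.225),(.028,.042)):
    l=P[230:330,300:400].reshape(-1,3); l=l[(l[:,2]>lo)&(l[:,2]<hi)]
    if len(l)>30:
        r=cv2.minAreaRect(l[:,:2].astype(np.float32)*1000); d=np.array(r[0])/1000-O; print(r,d@X,d@Y)
E
```

```text
t 16.3 tcp [0.3849 0.0526 0.1953] hatch xy [-0.2425  0.0195] head -160.8 F [-0.08  0.48 -0.33] M [0.   0.01 0.01] J [ 3.210e+01 -2.000e+00 -3.010e+01  1.000e-01 -6.170e+01 -1.029e+02] zax [ 0.004  0.001 -1.   ]
travel cm [  6.64 -12.29   1.51] roll 25.27
lip top z [0.2879 0.2908 0.2952] 1032
((490.0512390136719, -98.57575225830078), (130.01905822753906, 111.0633544921875), 85.79380798339844) -0.12197583333587646 -0.11965350695800782
((512.31005859375, -115.60787963867188), (156.03709411621094, 253.59910583496094), 70.08155822753906) -0.0980396640686035 -0.13423527131347654
```

arm_command([
  {"fingers":100,"travel":[2,-3.5,0],"roll":8},
  {"fingers":100,"travel":[4,-7,0],"roll":16},
  {"fingers":100,"travel":[5.5,-10,0],"roll":24},
  {"fingers":100,"travel":[6.6,-12.3,0],"roll":25.3},
  {"fingers":100,"travel":[6.6,-12.3,2],"roll":25.3},
  {"fingers":100,"travel":[6.6,-12.3,6],"roll":25.3},
  {"fingers":100,"travel":[6.6,-12.3,10.5],"roll":25.3},
  {"fingers":100,"travel":[6.6,-12.3,14.5],"roll":25.3},
  {"fingers":100,"travel":[6.6,-12.3,16.8],"roll":25.3},
  {"fingers":100,"travel":[6.6,-12.3,17.3],"roll":25.3},
])

```text
time_s: 17.35
tcp_pos: [0.3617, -0.086, 0.0198]
ee_rot: [[-0.995, 0.099, -0.004], [0.099, 0.995, -0.001], [0.004, -0.001, -1.0]]
wrist_force: [0.0, 0.4, 0.3]
gripper_width: 1.001
```

```bash
python3 st.py -.217 -.12 .022 180
python3 - <<'E'
from h import *
im,d=capture("top"); cv2.imwrite("pics/t2.png",cv2.resize(im[180:360,240:460,::-1],None,fx=2.8,fy=2.8))
E
```

```text
t 17.35 tcp [ 0.3617 -0.086   0.0198] hatch xy [-0.2509 -0.1208] head 174.34 F [0.01 0.4  0.33] M [-0.03  0.03 -0.05] J [  12.1   12.3  -46.8    0.   -31.2 -107.8] zax [-0.004 -0.001 -1.   ]
travel cm [-3.39  0.05 -0.23] roll 0.41
```

View pics/t2.png

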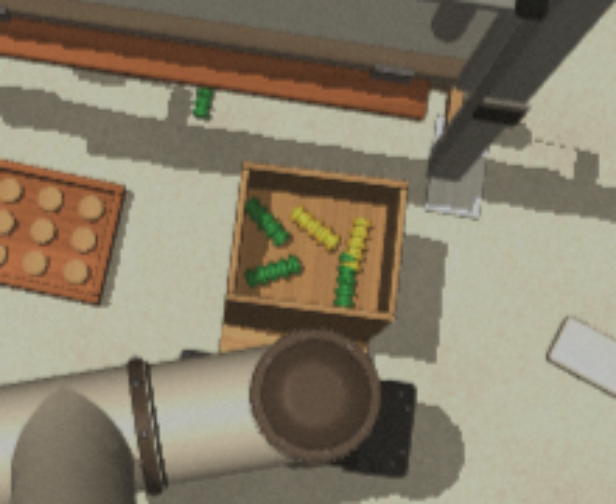

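arm_command([
  {"fingers":100,"travel":[-1,0,0],"roll":0.4},
  {"fingers":100,"travel":[-1.8,0,0],"roll":0.4},
  {"fingers":100,"travel":[-2.3,0,0],"roll":0.4},
  {"fingers":100,"travel":[-2.7,0,0],"roll":0.4},
  {"fingers":100,"travel":[-3.1,0,0],"roll":0.4},
  {"fingers":100,"travel":[-3.5,0,0],"roll":0.4},
  {"fingers":100,"travel":[-4,0,0],"roll":0.4},
  {"fingers":100,"travel":[-4.6,0,0],"roll":0.4},
  {"fingers":100,"travel":[-5.3,0,0],"roll":0.4},
  {"fingers":100,"travel":[-6,0,0],"roll":0.4},
])

```text
time_s: 18.4
tcp_pos: [0.4209, -0.0921, 0.0211]
ee_rot: [[-0.994, 0.109, -0.004], [0.109, 0.994, -0.0], [0.004, -0.001, -1.0]]
wrist_force: [-4.8, 1.4, 2.7]
gripper_width: 1.004
```

```bash
cat > box.py <<'E'
from h import *
im,d=capture("top"); P=cloud("top",d)
O=np.array([.624,.0075]); X=np.array([.9944,-.1058]); Y=np.array([.1058,.9944])
q=P.reshape(-1,3); h=q[:,:2]-O; hx,hy=h@X,h@Y
m=(q[:,2]>.205)&(q[:,2]<.225)&(hx<.09)&(hx>-.2)&(hy<0)&(hy>-.215)
r=cv2.minAreaRect(np.c_[hx,hy][m].astype(np.float32)*1000); print("box top, hatch mm",m.sum(),r)
cv2.imwrite("pics/topb.png",im[...,::-1])
E
python3 st.py -.11 -.12 .02 180; python3 box.py
```

```text
t 18.4 tcp [ 0.4209 -0.0921  0.0211] hatch xy [-0.1914 -0.1205] head 173.76 F [-4.84  1.36  2.66] M [-0.03  0.96 -0.01] J [   9.4   16.9  -38.9   -0.   -34.4 -105.6] zax [-0.004 -0.    -1.   ]
travel cm [-8.14  0.07  0.08] roll -0.17
box top, hatch mm 462 ((-99.60188293457031, -121.22152709960938), (130.35939025878906, 109.28791809082031), 89.51356506347656)
```

Run:
```python
from h import *
im,d=capture("scene"); P=cloud("scene",d)
t=cv2.imread("pics/topb.png")
o=np.zeros((600,800,3),np.uint8)
o[:420,:390]=cv2.resize(im[160:300,200:330,::-1],(390,420)); o[:420,395:785]=cv2.resize(t[200:340,280:410],(390,420))
cv2.imwrite("pics/c4.png",o[:420])
O=np.array([.624,.0075]); X=np.array([.9944,-.1058]); Y=np.array([.1058,.9944])
q=P.reshape(-1,3); h=q[:,:2]-O; hx,hy=h@X,h@Y
m=(q[:,2]>.203)&(q[:,2]<.227)&(hx<-.02)&(hx>-.2)&(hy<-.03)&(hy>-.215)
print("top",m.sum(),cv2.minAreaRect(np.c_[hx,hy][m].astype(np.float32)*1000))
for z in np.arange(.02,.2,.03):
    m=(abs(q[:,2]-z)<.01)&(hx<0)&(hx>-.12)&(hy<-.07)&(hy>-.17); print(round(z,2),m.sum(),np.round(np.percentile(hx[m],[10,50,90]),4) if m.sum() else '')
```

```text
top 354 ((-62.58136749267578, -115.93575286865234), (130.58065795898438, 50.38479232788086), 88.40576171875)
0.02 225 [-0.0467 -0.0439 -0.0407]
0.05 230 [-0.0471 -0.0442 -0.0408]
0.08 237 [-0.0467 -0.044  -0.0411]
0.11 251 [-0.0465 -0.0439 -0.0408]
0.14 259 [-0.0462 -0.0434 -0.0406]
0.17 276 [-0.0467 -0.044  -0.0411]
0.2 280 [-0.0462 -0.0437 -0.0408]
```

View pics/c4.png

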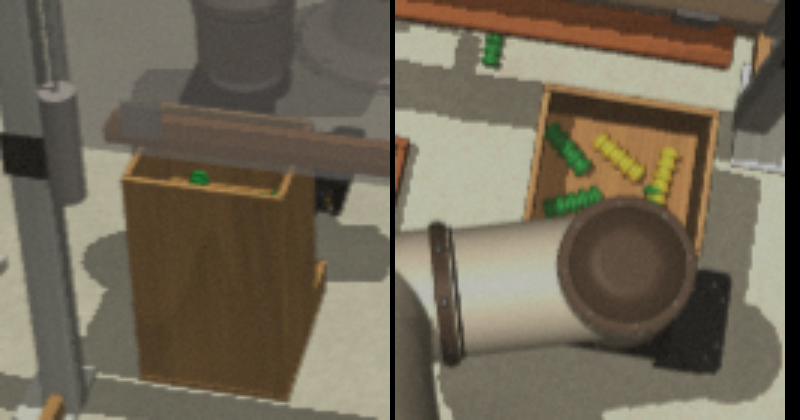

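```bash
python3 st.py
python3 - <<'E'
from h import *
s=sense(); R=np.array(s["ee_rot"]); t=s["tcp_pos"]
for c in ("scene","top"):
    im,d=capture(c); Q=(cloud(c,d).reshape(-1,3)-t)@R
    for z in (-.13,-.1,-.08,-.05,-.02,0):
        m=(abs(Q[:,2]-z)<.012)&(abs(Q[:,1])<.11)&(abs(Q[:,0])<.08); q=Q[m]
        if len(q): print(c,z,len(q),np.round(np.percentile(q[:,0],[0,2,50,98]),3),np.round(q[:,1].min(),3),np.round(q[:,1].max(),3))
E
```

```text
t 18.5 tcp [ 0.423  -0.0919  0.0212] hatch xy [-0.1893 -0.1201] head 173.79 F [-1.31 -0.54 -0.84] M [-0.    0.04  0.01] J [   9.4   17.   -38.8    0.   -34.3 -105.6] zax [-0. -0. -1.]
scene -0.13 376 [-0.08  -0.07  -0.042 -0.031] -0.092 0.096
scene -0.1 71 [-0.079 -0.078 -0.037 -0.021] 0.067 0.091
scene -0.08 26 [-0.079 -0.077 -0.058 -0.025] 0.062 0.069
scene -0.05 31 [-0.079 -0.078 -0.059 -0.019] 0.058 0.07
scene -0.02 48 [-0.077 -0.076 -0.042  0.   ] 0.063 0.07
scene 0 54 [-0.077 -0.076 -0.039 -0.003] 0.064 0.07
top -0.13 707 [-0.08  -0.079 -0.008  0.038] -0.097 0.057
top -0.1 21 [-0.079 -0.074  0.034  0.04 ] -0.087 0.057
```

Run:
```python
from h import *
im,d=capture("wrist"); cv2.imwrite("pics/w1.png",im[...,::-1]); np.save("w1.npy",d)
```

```text
(no output)
```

View pics/w1.png

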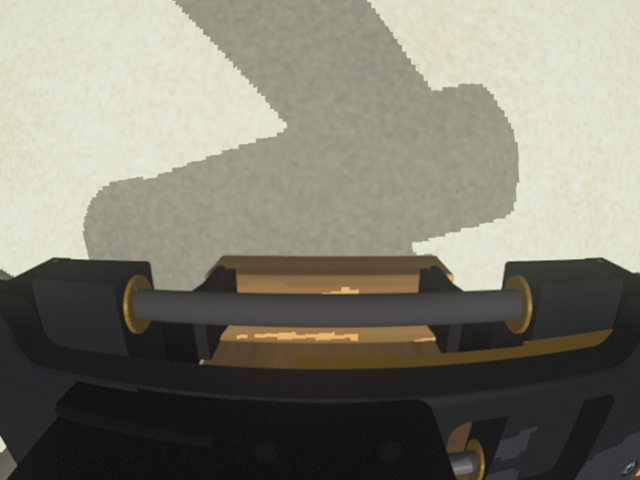

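Run:
```python
from h import *
c=get_calibration("wrist"); d=np.load("w1.npy"); f=240/np.tan(np.radians(c["fov_y"])/2)
v,u=np.mgrid[:480,:640]; dx,dy=u-c["cx"],v-c["cy"]; r=np.hypot(dx,dy)+1e-9; th=r/f
P=np.stack([np.tan(th)*dx/r*d,np.tan(th)*dy/r*d,d],-1); M=c["mount"]; T=P@M[:3,:3].T+M[:3,3]
for a in [(320,240),(320,252),(320,256),(320,260),(320,264),(320,270),(320,280),(320,335),(320,345),(320,355),(218,275),(225,280),(230,290),(215,300),(205,320),(435,280),(440,300),(455,320),(245,275),(410,275),(212,262),(450,275)]:
    print(a,np.round(T[a[1],a[0]]*1000,0),end=' ')
print()
# fingers: points with |y| 35..65 and z between -60 and 12
for z in range(-60,20,10):
    m=(abs(abs(T[...,1])-.051)<.012)&(T[...,2]*1000>z)&(T[...,2]*1000<=z+10)&(d>0)&(v<365)
    q=T[m]*1000
    if len(q): print(z,len(q),np.round(np.percentile(q[:,0],[2,50,98])),np.round(np.percentile(abs(q[:,1]),[2,98])))
```

```text
(320, 240) [11. -5. 22.] (320, 252) [ 4. -5. 22.] (320, 256) [ 3. -5. 17.] (320, 260) [ 3. -5. 12.] (320, 264) [ 3. -4.  4.] (320, 270) [ 3. -4. -6.] (320, 280) [  1.  -4. -14.] (320, 335) [-30.  -4. -15.] (320, 345) [-37.  -4. -14.] (320, 355) [-38.  -4. -23.] (218, 275) [ 11. -49. -37.] (225, 280) [ 10. -45. -41.] (230, 290) [  4. -44. -37.] (215, 300) [  33.  -26. -111.] (205, 320) [  28.  -29. -112.] (435, 280) [ 10.  46. -41.] (440, 300) [  33.   26. -111.] (455, 320) [  28.   29. -113.] (245, 275) [  2. -42. -12.] (410, 275) [  3.  41. -13.] (212, 262) [ -3. -71.  22.] (450, 275) [  2.  63. -13.] 
-60 374 [-9. 10. 12.] [43. 54.]
-50 533 [-8. 10. 12.] [43. 52.]
-40 769 [-38.   8.  12.] [41. 61.]
-30 922 [-38. -37.  12.] [40. 59.]
-20 2141 [-38. -31.   3.] [39. 60.]
-10 322 [2. 3. 3.] [39. 63.]
0 470 [2. 3. 3.] [39. 62.]
10 889 [  2.  46. 151.] [40. 62.]
```

The wrist view shows the open fingertips ended above the foot (the tips swing back when open), so the bar was touching the upper box; it still stands upright. I'll back off, go lower and push on the foot.

arm_command([
  {"fingers":100,"travel":[0.5,0,0],"roll":0},
  {"fingers":100,"travel":[1.5,0,0],"roll":0},
  {"fingers":100,"travel":[2.5,0,0],"roll":0},
  {"fingers":100,"travel":[3.2,0,0.5],"roll":0},
  {"fingers":100,"travel":[3.2,0,1.0],"roll":0},
  {"fingers":100,"travel":[3.2,0,1.4],"roll":0},
  {"fingers":100,"travel":[3.2,0,1.4],"roll":0},
])

```text
time_s: 19.35
tcp_pos: [0.3906, -0.0883, 0.0068]
ee_rot: [[-0.994, 0.108, -0.001], [0.108, 0.994, -0.0], [0.001, -0.0, -1.0]]
wrist_force: [1.0, 0.6, -0.7]
gripper_width: 1.002
```

```bash
cat > w.py <<'E'
from h import *
_,d=capture("wrist")
c=get_calibration("wrist"); f=240/np.tan(np.radians(c["fov_y"])/2)
v,u=np.mgrid[:480,:640]; dx,dy=u-c["cx"],v-c["cy"]; r=np.hypot(dx,dy)+1e-9; th=r/f
P=np.stack([np.tan(th)*dx/r*d,np.tan(th)*dy/r*d,d],-1); M=c["mount"]; T=P@M[:3,:3].T+M[:3,3]
for z in range(-60,20,6):
    m=(abs(abs(T[...,1])-.051)<.014)&(T[...,2]*1000>z)&(T[...,2]*1000<=z+6)&(d>0)&(abs(T[...,0])<.016)
    q=T[m]*1000
    if len(q): print(z,len(q),np.round(np.percentile(q[:,0],[2,50,98])),np.round(np.percentile(abs(q[:,1]),[2,98])))
E
python3 st.py; python3 w.py
```

```text
t 19.35 tcp [ 0.3906 -0.0883  0.0068] hatch xy [-0.222  -0.1199] head 173.83 F [ 0.96  0.55 -0.71] M [-0.04 -0.    0.02] J [  10.8   16.1  -43.9    0.   -30.  -107. ] zax [-0.001 -0.    -1.   ]
-60 151 [-9. -3. 12.] [43. 54.]
-54 344 [-9. 10. 12.] [43. 53.]
-48 315 [ 6. 10. 12.] [43. 52.]
-42 295 [ 4. 10. 12.] [43. 52.]
-36 309 [ 1. 10. 12.] [43. 52.]
-30 306 [-1. 10. 12.] [43. 52.]
-24 5 [ 3. 10. 10.] [43. 49.]
0 313 [-15.   4.  16.] [37. 65.]
6 3658 [-15.   4.  15.] [37. 64.]
```

arm_command([
  {"fingers":45,"travel":[0,0,-1],"roll":0},
  {"fingers":45,"travel":[0,0,-1.2],"roll":0},
  {"fingers":45,"travel":[0,0,-1.2],"roll":0},
  {"fingers":45,"travel":[0,0,-1.2],"roll":0},
])

```text
time_s: 19.8
tcp_pos: [0.3907, -0.0883, 0.0193]
ee_rot: [[-0.994, 0.108, 0.0], [0.108, 0.994, 0.0], [-0.0, 0.0, -1.0]]
wrist_force: [1.0, 0.1, -0.3]
gripper_width: 0.722
```

```bash
sed -i 's/abs(abs(T\[...,1\])-.051)<.014/abs(T[...,1])<.06/' w.py; python3 st.py; python3 w.py
```

```text
t 19.8 tcp [ 0.3907 -0.0883  0.0193] hatch xy [-0.2219 -0.1199] head 173.81 F [ 1.    0.1  -0.25] M [ 0.   -0.02 -0.03] J [  10.8   14.6  -43.2   -0.   -32.2 -107. ] zax [ 0.  0. -1.]
-60 109 [-9. 11. 12.] [31. 42.]
-54 354 [-9. 10. 12.] [31. 41.]
-48 298 [ 7. 10. 12.] [31. 40.]
-42 292 [ 4. 10. 12.] [31. 40.]
-36 277 [ 2. 10. 12.] [31. 40.]
-30 255 [-1. 10. 12.] [31. 40.]
-24 7 [ 9. 10. 10.] [33. 37.]
12 131 [-15.   4.  16.] [ 2. 59.]
18 9278 [-15.   2.  15.] [ 1. 59.]
```

Run:
```python
from h import *
c=get_calibration("scene"); f=240/np.tan(np.radians(c["fov_y"])/2); A=np.array(c["attitude"])
R=np.array([[-.113,-.994,0],[-.994,.113,0],[0,0,-1]]); t=np.array([.5242,.0366,.0185])
for z in (-.06,-.024,-.008,.011):
  for y in (-.058,):
    p=A.T@(t+R@np.array([0,y,z])-c["origin"]); u=c["cx"]+f*p[0]/p[2]; v=c["cy"]+f*p[1]/p[2]; print(z,np.round([u,v],1),"s2 px",np.round([(u-190)*2.4,(v-100)*2.4]))
_,d=capture("wrist"); np.save("w2.npy",d)
im,d2=capture("wrist"); g=im
# zero-depth pixels and dark pixels near finger bottoms
print((d==0).sum())
cc=get_calibration("wrist"); M=cc["mount"]; F=240/np.tan(np.radians(cc["fov_y"])/2)
for y in (-.036,.036):
  for z in (-.06,-.024,-.008,.011):
    p=M[:3,:3].T@(np.array([.009,y,z])-M[:3,3]); th=np.arctan2(np.hypot(p[0],p[1]),p[2]); k=F*th/np.hypot(p[0],p[1]); u,v=int(cc["cx"]+k*p[0]),int(cc["cy"]+k*p[1]); print(y,z,(u,v),g[v,u],d[v,u],p[2])
```

```text
-0.06 [323.5 274.2] s2 px [320. 418.]
-0.024 [323.4 285.1] s2 px [320. 444.]
-0.008 [323.3 289.9] s2 px [320. 456.]
0.011 [323.2 295.4] s2 px [320. 469.]
21461
-0.036 -0.06 (234, 301) [70 69 67] 0.08261829 0.137227084072265
-0.036 -0.024 (251, 270) [46 44 40] 0.16587238 0.17212180909588745
-0.036 -0.008 (257, 259) [160 156 136] 0.21709222 0.187630575773053
-0.036 0.011 (263, 249) [155 152 134] 0.21490097 0.2060472362021871
0.036 -0.06 (422, 301) [71 71 69] 0.08201576 0.13727258797806582
0.036 -0.024 (404, 270) [51 50 46] 0.1650548 0.1721673130016883
0.036 -0.008 (398, 259) [159 156 137] 0.21677136 0.18767607967885383
0.036 0.011 (392, 249) [154 151 132] 0.2152567 0.20609274010798792
```

arm_command([
  {"fingers":100,"travel":[0,0,1],"roll":0},
  {"fingers":100,"travel":[0,0,1.8],"roll":0},
  {"fingers":100,"travel":[0,0,2.3],"roll":0},
  {"fingers":100,"travel":[0,0,2.6],"roll":0},
  {"fingers":100,"travel":[0,0,2.6],"roll":0},
])

```text
time_s: 20.45
tcp_pos: [0.3903, -0.0883, -0.007]
ee_rot: [[-0.994, 0.108, -0.001], [0.108, 0.994, -0.0], [0.001, -0.0, -1.0]]
wrist_force: [-0.4, 0.3, 0.8]
gripper_width: 0.944
```

arm_command([
  {"fingers":100,"travel":[0,0,0.3],"roll":0},
  {"fingers":100,"travel":[0,0,0.6],"roll":0},
  {"fingers":100,"travel":[0,0,0.8],"roll":0},
  {"fingers":100,"travel":[0,0,0.8],"roll":0},
])

```text
time_s: 20.85
tcp_pos: [0.3905, -0.0883, -0.0148]
ee_rot: [[-0.994, 0.108, -0.0], [0.108, 0.994, -0.0], [0.0, -0.0, -1.0]]
wrist_force: [1.5, -0.3, 0.4]
gripper_width: 0.997
```

```bash
python3 st.py; python3 w.py
```

```text
t 20.85 tcp [ 0.3905 -0.0883 -0.0148] hatch xy [-0.2221 -0.12  ] head 173.81 F [ 1.52 -0.33  0.36] M [-0.05  0.01  0.03] J [  10.8   18.8  -45.2   -0.   -26.1 -107. ] zax [-0. -0. -1.]
-60 152 [-9. -3. 12.] [43. 54.]
-54 352 [-9. 10. 12.] [43. 53.]
-48 297 [ 6. 10. 12.] [43. 52.]
-42 304 [ 4. 10. 12.] [43. 52.]
-36 309 [ 2. 10. 12.] [43. 52.]
-30 301 [-1. 10. 12.] [43. 52.]
-24 5 [ 2. 10. 10.] [43. 49.]
-18 8690 [-6.  6. 16.] [ 1. 58.]
-12 1 [5. 5. 5.] [14. 14.]
```

arm_command([
  {"fingers":100,"travel":[-0.7,0,0],"roll":0},
  {"fingers":100,"travel":[-1.3,0,0],"roll":0},
  {"fingers":100,"travel":[-1.6,0,0],"roll":0},
  {"fingers":100,"travel":[-1.9,0,0],"roll":0},
  {"fingers":100,"travel":[-2.3,0,0],"roll":0},
  {"fingers":100,"travel":[-2.8,0,0],"roll":0},
  {"fingers":100,"travel":[-3.4,0,0],"roll":0},
  {"fingers":100,"travel":[-4.0,0,0],"roll":0},
  {"fingers":100,"travel":[-4.6,0,0],"roll":0},
  {"fingers":100,"travel":[-5,0,0],"roll":0},
])

```text
time_s: 21.9
tcp_pos: [0.4406, -0.0937, -0.0149]
ee_rot: [[-0.994, 0.108, -0.0], [0.108, 0.994, -0.0], [0.0, -0.0, -1.0]]
wrist_force: [-1.8, 1.4, -1.5]
gripper_width: 0.999
```

```bash
python3 st.py -.09 -.12 -.015 180
cat > front.py <<'E'
from h import *
im,d=capture("scene"); P=cloud("scene",d); cv2.imwrite("pics/sf.png",im[...,::-1])
O=np.array([.624,.0075]); X=np.array([.9944,-.1058]); Y=np.array([.1058,.9944])
q=P.reshape(-1,3); h=q[:,:2]-O; hx,hy=h@X,h@Y
for z in (.07,.13,.19):
    m=(abs(q[:,2]-z)<.012)&(hx<.085)&(hx>-.12)&(hy<-.07)&(hy>-.17)
    x=hx[m]; k=abs(x-np.median(x))<.008; print(z,k.sum(),"front face x",np.round(np.median(x[k]),4),"slope",np.round(np.polyfit(hy[m][k],x[k],1)[0],3))
E
python3 front.py
```

```text
t 21.9 tcp [ 0.4406 -0.0937 -0.0149] hatch xy [-0.1717 -0.1201] head 173.81 F [-1.78  1.4  -1.54] M [0.04 0.62 0.  ] J [   8.8   22.2  -38.3   -0.   -29.5 -105. ] zax [-0. -0. -1.]
travel cm [-8.17  0.02  0.01] roll -0.12
0.07 304 front face x -0.0131 slope 0.004
0.13 317 front face x -0.0128 slope 0.001
0.19 335 front face x -0.0128 slope -0.003
```

arm_command([
  {"fingers":100,"travel":[-0.6,0,0],"roll":0},
  {"fingers":100,"travel":[-1.4,0,0],"roll":0},
  {"fingers":100,"travel":[-2.3,0,0],"roll":0},
  {"fingers":100,"travel":[-3.2,0,0],"roll":0},
  {"fingers":100,"travel":[-4.1,0,0],"roll":0},
  {"fingers":100,"travel":[-5.0,0,0],"roll":0},
  {"fingers":100,"travel":[-5.8,0,0],"roll":0},
  {"fingers":100,"travel":[-6.4,0,0],"roll":0},
  {"fingers":100,"travel":[-6.8,0,0],"roll":0},
  {"fingers":100,"travel":[-7.0,0,0],"roll":0},
])

```text
time_s: 22.95
tcp_pos: [0.5101, -0.1012, -0.0146]
ee_rot: [[-0.994, 0.108, -0.0], [0.108, 0.994, -0.0], [0.0, -0.0, -1.0]]
wrist_force: [-3.3, 0.3, 1.9]
gripper_width: 0.997
```

```bash
python3 st.py -.09 -.12 -.015 180; python3 front.py
```

```text
t 22.95 tcp [ 0.5101 -0.1012 -0.0146] hatch xy [-0.1018 -0.1202] head 173.81 F [-3.27  0.34  1.92] M [0.13 1.1  0.1 ] J [   6.7   27.   -28.5   -0.   -34.5 -102.9] zax [-0. -0. -1.]
travel cm [-1.18  0.02  0.04] roll -0.12
0.07 294 front face x 0.0571 slope 0.009
0.13 329 front face x 0.0567 slope 0.004
0.19 328 front face x -0.0471 slope 0.002
```

View pics/sf.png

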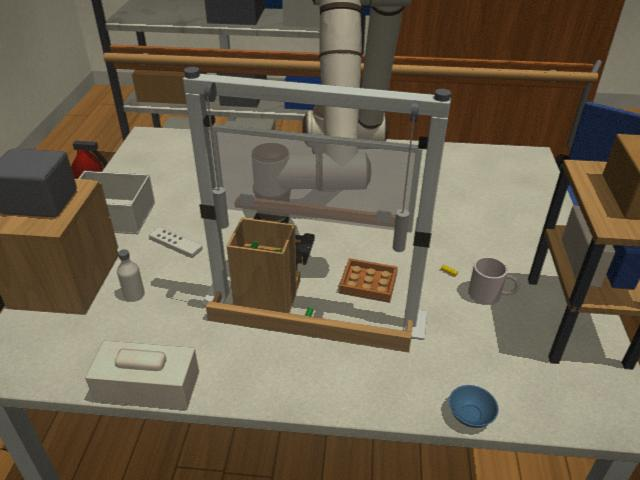

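Box upright under the sash, front face at x = +57 mm (rail at +70). Closing the last millimetres gently.

arm_command([
  {"fingers":100,"travel":[-0.3,0,0],"roll":0},
  {"fingers":100,"travel":[-0.6,0,0],"roll":0},
  {"fingers":100,"travel":[-0.8,0,0],"roll":0},
  {"fingers":100,"travel":[-0.9,0,0],"roll":0},
  {"fingers":100,"travel":[-1.0,0,0],"roll":0},
])

```text
time_s: 23.5
tcp_pos: [0.5197, -0.1023, -0.0145]
ee_rot: [[-0.994, 0.108, -0.001], [0.108, 0.994, 0.0], [0.001, -0.0, -1.0]]
wrist_force: [-3.7, 0.7, 0.9]
gripper_width: 1.002
```

arm_command([
  {"fingers":100,"travel":[-0.05,0,0],"roll":0},
  {"fingers":100,"travel":[-0.1,0,0],"roll":0},
  {"fingers":100,"travel":[-0.15,0,0],"roll":0},
])

```text
time_s: 23.8
tcp_pos: [0.5213, -0.1025, -0.0145]
ee_rot: [[-0.994, 0.108, -0.0], [0.108, 0.994, -0.0], [0.0, -0.0, -1.0]]
wrist_force: [-3.9, 0.8, -0.1]
gripper_width: 1.003
```

arm_command([
  {"fingers":100,"travel":[-0.05,0,0],"roll":0},
  {"fingers":100,"travel":[-0.1,0,0],"roll":0},
])

```text
time_s: 24.0
tcp_pos: [0.5223, -0.1026, -0.0145]
ee_rot: [[-0.994, 0.108, -0.0], [0.108, 0.994, -0.0], [0.0, -0.0, -1.0]]
wrist_force: [-4.7, 0.8, 0.9]
gripper_width: 1.0
```

arm_command([
  {"fingers":100,"travel":[-0.05,0,0],"roll":0},
  {"fingers":100,"travel":[-0.1,0,0],"roll":0},
])

```text
time_s: 24.2
tcp_pos: [0.523, -0.1027, -0.0146]
ee_rot: [[-0.994, 0.108, -0.001], [0.108, 0.994, -0.0], [0.001, -0.0, -1.0]]
wrist_force: [-5.1, 1.4, 3.6]
gripper_width: 1.0
```

```bash
python3 st.py; python3 front.py
```

```text
t 24.2 tcp [ 0.523  -0.1027 -0.0146] hatch xy [-0.0888 -0.1202] head 173.82 F [-5.12  1.43  3.57] M [ 0.37  1.42 -0.04] J [   6.3   27.9  -26.7   -0.   -35.5 -102.5] zax [-0.001 -0.    -1.   ]
0.07 296 front face x 0.0701 slope 0.005
0.13 324 front face x 0.07 slope 0.0
0.19 330 front face x -0.0338 slope 0.003
```

arm_command([
  {"fingers":100,"travel":[-0.05,0,0],"roll":0},
  {"fingers":100,"travel":[-0.05,0,0],"roll":0},
])

```text
time_s: 24.45
tcp_pos: [0.523, -0.1027, -0.0146]
ee_rot: [[-0.994, 0.108, -0.002], [0.108, 0.994, 0.0], [0.002, -0.0, -1.0]]
wrist_force: [-5.7, 1.8, 3.6]
gripper_width: 1.001
```

arm_command([
  {"fingers":100,"travel":[-0.05,0,0],"roll":0},
  {"fingers":100,"travel":[-0.05,0,0],"roll":0},
])

```text
time_s: 24.65
tcp_pos: [0.5229, -0.1027, -0.0146]
ee_rot: [[-0.994, 0.108, -0.003], [0.108, 0.994, 0.0], [0.003, -0.0, -1.0]]
wrist_force: [-7.1, 1.9, 5.1]
gripper_width: 0.999
```

The TCP has stopped advancing while the force rises: the box bears on the rail. Backing out.

arm_command([
  {"fingers":100,"travel":[0.2,0,0],"roll":0},
  {"fingers":100,"travel":[0.6,0,0],"roll":0},
  {"fingers":100,"travel":[1.5,0,0],"roll":0},
  {"fingers":100,"travel":[3,0,0],"roll":0},
  {"fingers":100,"travel":[5,0,0],"roll":0},
  {"fingers":100,"travel":[7.5,0,0],"roll":0},
  {"fingers":100,"travel":[10,0,0],"roll":0},
  {"fingers":100,"travel":[12,0,-1],"roll":0},
  {"fingers":100,"travel":[13,0,-3],"roll":0},
  {"fingers":100,"travel":[13,0,-3],"roll":0},
])

```text
time_s: 25.65
tcp_pos: [0.3958, -0.0884, 0.0173]
ee_rot: [[-0.994, 0.107, 0.006], [0.107, 0.994, 0.001], [-0.006, 0.001, -1.0]]
wrist_force: [0.1, 0.1, -0.0]
gripper_width: 1.0
```

```bash
python3 st.py; python3 front.py; python3 lip.py
python3 - <<'E'
from h import *
P=cloud("top",np.load("top1.npy"))
O=np.array([.624,.0075]); X=np.array([.9944,-.1058]); Y=np.array([.1058,.9944])
q=P.reshape(-1,3); h=q[:,:2]-O; hx,hy=h@X,h@Y
m=(q[:,2]>.028)&(q[:,2]<.042)&(hx<-.03)&(hx>-.11)&(hy<-.03)&(hy>-.21)
print("foot (x want -60)",cv2.minAreaRect(np.c_[hx,hy][m].astype(np.float32)*1000),m.sum())
im,_=capture("top")
for n in ("puzzle_tray","piece_left","mug","lotion","remote"): print(n,[(np.round(x["position"],3).tolist(),round(x["p"],2)) for x in search_frame("top",n)[:1]])
im,_=capture("scene"); print([np.round(x["position"],3).tolist() for x in search_frame("scene","piece_bay")[:1]])
E
```

```text
t 25.65 tcp [ 0.3958 -0.0884  0.0173] hatch xy [-0.2168 -0.1195] head 173.88 F [ 0.12  0.07 -0.02] M [ 0.   -0.08  0.04] J [  10.6   15.1  -42.9    0.   -31.7 -106.8] zax [ 0.006  0.001 -1.   ]
0.07 302 front face x 0.07 slope 0.01
0.13 330 front face x 0.0699 slope 0.004
0.19 359 front face x 0.0702 slope -0.003
lip top z [0.1554 0.2904 0.2944] 1144
foot (x want -60) ((-59.49878692626953, -120.8276596069336), (129.6121826171875, 42.06186294555664), 89.92562866210938) 858
puzzle_tray [([0.522, 0.142, 0.017], 0.63)]
piece_left [([0.457, 0.341, 0.01], 0.4)]
mug [([0.528, 0.441, 0.044], 0.94)]
lotion [([0.612, -0.432, 0.087], 0.57)]
remote [([0.574, -0.106, 0.101], 0.66)]
[[0.645, 0.005, 0.013]]
```

View pics/sf.png

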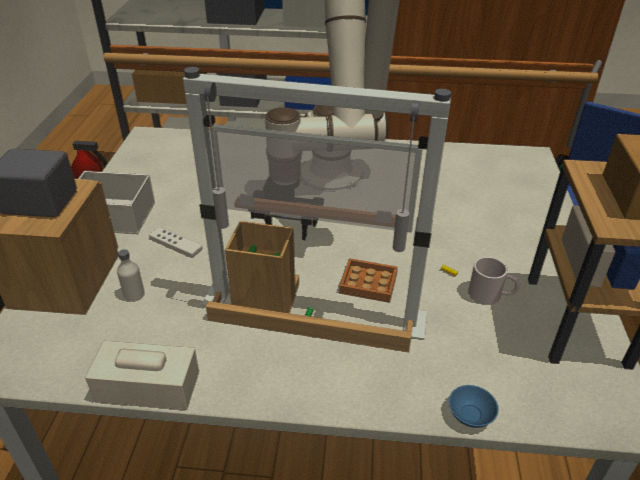

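Box is flush against the rail, the sash is level with the marks, and bystanders look the same as in the first picture. Handing in.

```bash
python3 -c "
from station import finish_job; print(finish_job())"
```

```text
the job is handed in; nothing more can be done
None
```

The sash is up on its stops and the box is home against the rear rail. I handed the job in at about 26 s, and no verdict came back.

- **Sash:** The tool only points down, so I lifted the lip with the gripper's cross bar hooked underneath it. I held it on the stops at a measured 15 to 16 N for about 2 s, a little under the 17 N you named but above the 12 N needed. After release it stayed put, with its lower edge at about 0.277 m. My mark readings ran from 0.274 to 0.284 m.
- **Box:** It ended upright with its front face at x = +70 mm, at the rail. It was square within about 0.01 rad and at about y = −0.12 m. The last push reached roughly 7 N horizontally while the tool had stopped advancing.
- **A slip on the way:** The open fingertips end about 25 mm behind the TCP, not 11 mm ahead of it as specified. So on the first push they passed over the foot and the gripper body nudged the upper box about 2 cm. It did not tip, and I backed off, went lower and pushed on the foot.
- **Bystanders:** The tray, left piece, mug, lotion and bay piece read within about 6 mm of their first positions. The final detection of the remote was false: it reported a point at the box. In the last picture the remote looks where it started.
- **Arm:** It stood clear of everything, with wrist force near zero.

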